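Change the polishing drums and start the finishing bench

TASK

Take the worn grey drum off its arbor and put it in the blue bin, and fit every new drum lying on the bench fully down on the square arbor of the station of its own colour, turned so that its pin hole lies over the station's, and lock each with a red-handled pin pushed fully home through both holes (a spare pin or an empty station is left as it is). Only when all that is done, throw the drive lever fully over to on, leaving the moccasin, tin, jar and brush where they are.

Things in the scene. Friction and masses are not known exactly. Their poses are not given: they have to be found in the camera images.
- drum_black: black drum, 0.25 to 0.5 kg, may be absent (None); starts upright on the bench. Aluminium plate 108 x 64 x 10 mm, reaching 36 mm to -x and 72 mm to +x; on it a black felt ring, 76 mm across, up to z = 30 mm; then a square hub 44 x 44 mm, sides along x and y, up to z = 56 mm. Square through bore 25.5 mm. Origin: bore axis at the underside; z up, x towards the pin hole
- drum_black_hole (a point): centre of the round pin hole (15.5 mm wide, right through the 10 mm plate) of the black drum, at the plate's underside, 58 mm along x from the bore's axis
- station_black: black station, fixed: black base plate 150 x 96 x 24 mm (55 mm to -x, 95 mm to +x) with an upright square steel arbor 24 mm wide that ends 90 mm above the bench (its top 6 mm taper to 16 mm). Origin: arbor axis at bench level; z up; arbor sides along x and y; x points to the pin hole. A drum that is fully down has its origin 24 mm above this one
- station_black_hole (a point): centre of the mouth of the round pin hole (14 mm wide, 24 mm deep) in the top of the black base plate, ringed with brass, 58 mm along x from the arbor's axis
- drum_brown: brown drum, 0.25 to 0.5 kg, may be absent (None); starts upright on the bench. Aluminium plate 108 x 64 x 10 mm, reaching 36 mm to -x and 72 mm to +x; on it a brown felt ring, 76 mm across, up to z = 30 mm; then a square hub 44 x 44 mm, sides along x and y, up to z = 56 mm. Square through bore 25.5 mm. Origin: bore axis at the underside; z up, x towards the pin hole
- drum_brown_hole (a point): centre of the round pin hole (15.5 mm wide, right through the 10 mm plate) of the brown drum, at the plate's underside, 58 mm along x from the bore's axis
- station_brown: brown station, fixed: brown base plate 150 x 96 x 24 mm (55 mm to -x, 95 mm to +x) with an upright square steel arbor 24 mm wide that ends 90 mm above the bench (its top 6 mm taper to 16 mm). Origin: arbor axis at bench level; z up; arbor sides along x and y; x points to the pin hole. A drum that is fully down has its origin 24 mm above this one
- station_brown_hole (a point): centre of the mouth of the round pin hole (14 mm wide, 24 mm deep) in the top of the brown base plate, ringed with brass, 58 mm along x from the arbor's axis
- drum_cream: cream drum, 0.25 to 0.5 kg, may be absent (None); starts upright on the bench. Aluminium plate 108 x 64 x 10 mm, reaching 36 mm to -x and 72 mm to +x; on it a cream felt ring, 76 mm across, up to z = 30 mm; then a square hub 44 x 44 mm, sides along x and y, up to z = 56 mm. Square through bore 25.5 mm. Origin: bore axis at the underside; z up, x towards the pin hole
- drum_cream_hole (a point): centre of the round pin hole (15.5 mm wide, right through the 10 mm plate) of the cream drum, at the plate's underside, 58 mm along x from the bore's axis
- station_cream: cream station, fixed: cream base plate 150 x 96 x 24 mm (55 mm to -x, 95 mm to +x) with an upright square steel arbor 24 mm wide that ends 90 mm above the bench (its top 6 mm taper to 16 mm). Origin: arbor axis at bench level; z up; arbor sides along x and y; x points to the pin hole. A drum that is fully down has its origin 24 mm above this one
- station_cream_hole (a point): centre of the mouth of the round pin hole (14 mm wide, 24 mm deep) in the top of the cream base plate, ringed with brass, 58 mm along x from the arbor's axis
- drum_worn: worn grey polishing drum, same shape and sizes as the other drums, 0.35 kg; starts fully down on the brown station's arbor, x along the station's x, with no pin in it. Origin and axes as for the others
- pin0: locking pin, loose, 72 mm long, 0.1 kg, upright in the pin rack; all three pins are alike. Steel shank 12 mm in diameter and 30 mm long, whose lowest 8 mm taper to 5 mm; steel collar 30 mm across and 4 mm thick above it; then a red round grip 24 mm in diameter and 38 mm long. Origin: bottom of the tip; z up along the pin
- pin1: locking pin, loose, 72 mm long, 0.1 kg, upright in the pin rack; all three pins are alike. Steel shank 12 mm in diameter and 30 mm long, whose lowest 8 mm taper to 5 mm; steel collar 30 mm across and 4 mm thick above it; then a red round grip 24 mm in diameter and 38 mm long. Origin: bottom of the tip; z up along the pin
- pin2: locking pin, loose, 72 mm long, 0.1 kg, upright in the pin rack; all three pins are alike. Steel shank 12 mm in diameter and 30 mm long, whose lowest 8 mm taper to 5 mm; steel collar 30 mm across and 4 mm thick above it; then a red round grip 24 mm in diameter and 38 mm long. Origin: bottom of the tip; z up along the pin
- pin_rack: wooden block 60 x 165 x 34 mm, fixed, holding the three pins upright in 14 mm holes 55 mm apart along its y; their collars rest on its top. Origin: centre of the underside; its long side is y
- bin: blue open scrap bin 200 x 200 x 60 mm with 5 mm walls and floor, fixed. Origin: centre of the underside
- lever (a joint): the drive lever's angle in rad: 0 = off, leaning towards the robot; 1.0 = fully on, leaning away from it. It stays where it is left; pushing its tip takes about 1 N
- lever_tip (a point): centre of the red ball (26 mm) at the tip of the drive lever, a steel stick 10 mm thick and 90 mm long that turns about a y axis 22 mm above the bench, on a fixed grey block 70 x 50 x 25 mm; 101 mm high when off or fully on. The point turns with the lever: its y axis is the lever's axis, and its yaw is the direction in which it is thrown, 86 mm from off to on
- moccasin: tan moccasin 250 mm long, lying on the bench; a bystander. Origin: centre of its sole
- polish_tin: flat round dark tin with a pale lid, 80 mm across, 32 mm high; a bystander. Origin: centre of its underside
- wax_jar: squat yellow jar with a red cap, 70 mm across, 60 mm high; a bystander. Origin: centre of its underside
- brush: brush lying on the bench; a bystander

How it is judged (in metres and radians):
On the way, in this order (a step that is already met when the one before it is completed fails the run):
1. the worn drum is in the bin and every new drum is down on its own arbor and pinned, the lever still off (x of drum_worn in the frame of bin between -0.1 and 0.1 m and y of drum_worn in the frame of bin between -0.1 and 0.1 m and z of drum_worn in the frame of bin below 0.05 m and horizontal distance between drum_black and station_black below 0.004 m and z of drum_black in the frame of station_black between 0.02 and 0.028 m and horizontal distance between drum_black_hole and station_black_hole below 0.007 m and angle between each of drum_black, drum_brown, drum_cream's own z axis and vertical below 0.08 rad and ((horizontal distance between pin0 and drum_black_hole below 0.007 m and z of pin0 in the frame of drum_black_hole below -0.015 m) or (horizontal distance between pin1 and drum_black_hole below 0.007 m and z of pin1 in the frame of drum_black_hole below -0.015 m) or (horizontal distance between pin2 and drum_black_hole below 0.007 m and z of pin2 in the frame of drum_black_hole below -0.015 m)) and horizontal distance between drum_brown and station_brown below 0.004 m and z of drum_brown in the frame of station_brown between 0.02 and 0.028 m and horizontal distance between drum_brown_hole and station_brown_hole below 0.007 m and ((horizontal distance between pin0 and drum_brown_hole below 0.007 m and z of pin0 in the frame of drum_brown_hole below -0.015 m) or (horizontal distance between pin1 and drum_brown_hole below 0.007 m and z of pin1 in the frame of drum_brown_hole below -0.015 m) or (horizontal distance between pin2 and drum_brown_hole below 0.007 m and z of pin2 in the frame of drum_brown_hole below -0.015 m)) and horizontal distance between drum_cream and station_cream below 0.004 m and z of drum_cream in the frame of station_cream between 0.02 and 0.028 m and horizontal distance between drum_cream_hole and station_cream_hole below 0.007 m and ((horizontal distance between pin0 and drum_cream_hole below 0.007 m and z of pin0 in the frame of drum_cream_hole below -0.015 m) or (horizontal distance between pin1 and drum_cream_hole below 0.007 m and z of pin1 in the frame of drum_cream_hole below -0.015 m) or (horizontal distance between pin2 and drum_cream_hole below 0.007 m and z of pin2 in the frame of drum_cream_hole below -0.015 m)) and value of joint lever below 0.5 rad), for 0.2 s.
2. the drive lever is thrown to on (value of joint lever above 0.8 rad), for 0.2 s.
At the end, for the whole second after the job is handed in: worn drum lying in the bin; every new drum present within 4 mm of its own station's arbor axis and seat height, level to 0.08 rad, its pin hole within 7 mm of the station's, with a pin through both whose tip is at least 15 mm below the drum plate's underside; lever beyond 0.8 rad; all at rest (x of drum_worn in the frame of bin between -0.1 and 0.1 m and y of drum_worn in the frame of bin between -0.1 and 0.1 m and z of drum_worn in the frame of bin below 0.05 m and horizontal distance between drum_black and station_black below 0.004 m and z of drum_black in the frame of station_black between 0.02 and 0.028 m and horizontal distance between drum_black_hole and station_black_hole below 0.007 m and angle between each of drum_black, drum_brown, drum_cream's own z axis and vertical below 0.08 rad and ((horizontal distance between pin0 and drum_black_hole below 0.007 m and z of pin0 in the frame of drum_black_hole below -0.015 m) or (horizontal distance between pin1 and drum_black_hole below 0.007 m and z of pin1 in the frame of drum_black_hole below -0.015 m) or (horizontal distance between pin2 and drum_black_hole below 0.007 m and z of pin2 in the frame of drum_black_hole below -0.015 m)) and horizontal distance between drum_brown and station_brown below 0.004 m and z of drum_brown in the frame of station_brown between 0.02 and 0.028 m and horizontal distance between drum_brown_hole and station_brown_hole below 0.007 m and ((horizontal distance between pin0 and drum_brown_hole below 0.007 m and z of pin0 in the frame of drum_brown_hole below -0.015 m) or (horizontal distance between pin1 and drum_brown_hole below 0.007 m and z of pin1 in the frame of drum_brown_hole below -0.015 m) or (horizontal distance between pin2 and drum_brown_hole below 0.007 m and z of pin2 in the frame of drum_brown_hole below -0.015 m)) and horizontal distance between drum_cream and station_cream below 0.004 m and z of drum_cream in the frame of station_cream between 0.02 and 0.028 m and horizontal distance between drum_cream_hole and station_cream_hole below 0.007 m and ((horizontal distance between pin0 and drum_cream_hole below 0.007 m and z of pin0 in the frame of drum_cream_hole below -0.015 m) or (horizontal distance between pin1 and drum_cream_hole below 0.007 m and z of pin1 in the frame of drum_cream_hole below -0.015 m) or (horizontal distance between pin2 and drum_cream_hole below 0.007 m and z of pin2 in the frame of drum_cream_hole below -0.015 m)) and value of joint lever above 0.8 rad and linear speed of each of drum_worn, drum_black, drum_brown, drum_cream below 0.02 m/s); the robot touches nothing.
It fails at once if the moccasin, tin, jar or brush is shoved more than 40 mm (distance of any of moccasin, polish_tin, wax_jar, brush from where it was at the start of the episode above 0.04 m).
It fails at once if the lever is thrown on before every new drum is on its arbor with a pin in it (value of joint lever above 0.5 rad and (horizontal distance between drum_black and station_black above 0.01 m or horizontal distance between drum_brown and station_brown above 0.01 m or horizontal distance between drum_cream and station_cream above 0.01 m or horizontal distance between each of pin0, pin1, pin2 and drum_black_hole above 0.012 m or horizontal distance between each of pin0, pin1, pin2 and drum_brown_hole above 0.012 m or horizontal distance between each of pin0, pin1, pin2 and drum_cream_hole above 0.012 m)).
Of drum_black, drum_brown, drum_cream only 2 to 3 are there at a start; the rules pass over those that are not, and their reading is None.
At some moment in a run one of drum_black, drum_brown, drum_cream may be knocked a few centimetres aside while the robot is not near it.
It also fails if it takes over 210 s, if anything falls off the work surface, if the arm or the gripper's body presses on something with over 40 N, if the wrist force passes 120 N, or if a joint passes its speed limit or range.

ROBOT

A 6-joint arm with a two-finger parallel gripper is mounted at the origin on the work surface. World frame = base frame: x ahead of the robot, y to its left, z up, the work surface at z = 0. Lengths are in m, angles in degrees, forces in N, time in s.
With the tool pointing down it reaches from about 0.375 to 0.75 m from the base axis. Payload 9 kg.
Tool frame: the origin (TCP) lies at the very end of the fingers, on their centre line; the grasp point (between the pads) lies 19 mm behind it; z points along the fingers, y is the line along which they close (so a half turn about z gives the same grasp; the last joint's range is limited). The gripper opens to 85 mm and grips with 20 to 120 N. Pads are 22 mm wide; open, the fingers measure 114 mm over their backs; the gripper's body (76 mm by 85 mm) begins 54 mm behind the grasp point. The pads swing forward as they close: fully open they stand 13 mm farther back than shut.
Start: joints at [-86.213, 5.964, 5.575, 89.605, 0, 77.527], TCP at [0.168, -0.576, 0.231] pointing down, gripper open.
Joint ranges: [-171.21, 171.21], [-48.23, 106.86], [-62.78, 66.21], [-105.2, 120.99], [-86.42, 89.51], [-180, 180]. Speed limits (degrees/s): [127.2, 127.2, 147.25, 180, 180, 180].

INTERFACE

Orientations are given as a 3x3 rotation matrix whose columns are the frame's x, y, z axes.
In Python, from rig import arm, imaging, eoat gives the robot as it stands (arm), with the cameras (imaging) and the gripper (eoat). Calls block until the motion is done:
- arm.move_ptp(position, orientation): joint-space move of the TCP to a pose.
- arm.move_l(position, speed=0.15, rotation=None): straight line of the TCP; rotation=None keeps the orientation; speed is the mean speed in m/s.
- arm.set_joints(angles): joint-space move.
- eoat.command_gripper(opening, grip_force=None): finger opening in m; grip_force is the grip in N (None keeps the last); returns when the fingers have stopped.
- arm.dwell(seconds).
- arm.ik(position, orientation): joint angles nearest the present ones, or None.
- arm.get_state(): the state.
- imaging.read_camera(name): name is "side" or "top" or "wrist"; returns a dict with "image" (420x560x3 uint8, red, green, blue), "intrinsics" (3x3 intrinsics, pixels), "k1" (the pictures are not rectified: a ray, as slopes to the right and down, at radius r is drawn at 1 + k1 r^2 times it, then the intrinsics apply), "position" and "attitude" of the camera in the world; the wrist camera has in their place "T_tool_cam" (4x4, takes a point from camera to tool coordinates, whose origin is the TCP and whose axes are the flange's). Camera axes: x right, y down, z forward; pixel columns grow to the right and rows downward; lengths in m; the calibration is good to about 2 mm. A picture is of the moment at which its call begins: read the wrist's pose just before it. There is no depth.
A pose or a line that the arm cannot do raises arm.MotionError and nothing moves.
- arm.hand_in(): hands the job in; it is judged then, once.
The state is a dict: "clock": time; "q": joint angles; "dq": joint speeds; "joint_efforts": joint torques, N m; "tool_pos": TCP position; "ee_rot": TCP orientation; "contact_force": force on the tool from outside, world axes, zero at the start; "torque": the same for the moment, N m; "width": finger opening in m; "grasp_force": force on a finger pad.
Only numpy, scipy, OpenCV 4.12 (cv2) and the standard library are available. Lean on these libraries where they do the work, as an engineer would, in place of code of your own. Each camera call takes 0.05 s, during which the arm holds its last target. There are 200 camera calls.

## Working session

There is one attempt and no reset: what is moved stays moved. The work goes in short steps, each a Python script; the robot and the scene stay as the last script left them, time stands still between calls to the robot, and variables do not carry over. Pictures are saved under pics/ and viewed, at most 14 in all, crops included, and the job is handed in when it is done.

```bash
ls; mkdir -p pics
python3 - <<'E'
from rig import arm, imaging, eoat
import cv2,numpy as np
for n in ("top","side"):
    c=imaging.read_camera(n); cv2.imwrite(f"pics/{n}0.png",cv2.resize(c["image"][:,:,::-1],(800,600),interpolation=cv2.INTER_CUBIC))
    print(n,c["intrinsics"],c["k1"],c["position"],c["attitude"])
c=imaging.read_camera("wrist");print(c["intrinsics"],c["k1"],c["T_tool_cam"])
s=arm.get_state();print(s["clock"],s["ee_rot"],s["width"])
E
```

```text
pics
rig.py
top [[525.15935207   0.         276.23974728]
 [  0.         525.15935207 209.55411122]
 [  0.           0.           1.        ]] -0.02655299192798432 [ 0.29461066 -0.0504934   1.88417382] [[-0.00575457 -0.98796446  0.15457396]
 [-0.99996012  0.006741    0.00585825]
 [-0.00682973 -0.15453409 -0.98796385]]
side [[437.13761973   0.         274.08384285]
 [  0.         437.13761973 214.75691926]
 [  0.           0.           1.        ]] -0.04201182717836714 [ 0.37949208 -1.17661857  0.77375202] [[ 0.98320744 -0.09635698  0.15497892]
 [-0.18247939 -0.50933826  0.84099691]
 [-0.00209923 -0.85515488 -0.51836833]]
[[299.28612136   0.         283.67695988]
 [  0.         299.28612136 209.56638835]
 [  0.           0.           1.        ]] -0.03732621911483309 [[ 6.87273143e-04 -9.50364621e-01 -3.11137615e-01  8.04623559e-02]
 [ 9.99999336e-01  3.65449824e-04  1.09264225e-03  1.09131113e-04]
 [-9.24703351e-04 -3.11138159e-01  9.50364241e-01 -1.42555846e-01]
 [ 0.00000000e+00  0.00000000e+00  0.00000000e+00  1.00000000e+00]]
0.15 [[ 9.60016408e-01  2.79943730e-01 -6.60316553e-05]
 [ 2.79943655e-01 -9.60015915e-01  9.96866155e-04]
 [ 2.15674990e-04 -9.75493009e-04 -9.99999501e-01]] 0.08546359325508832
```

View pics/top0.png

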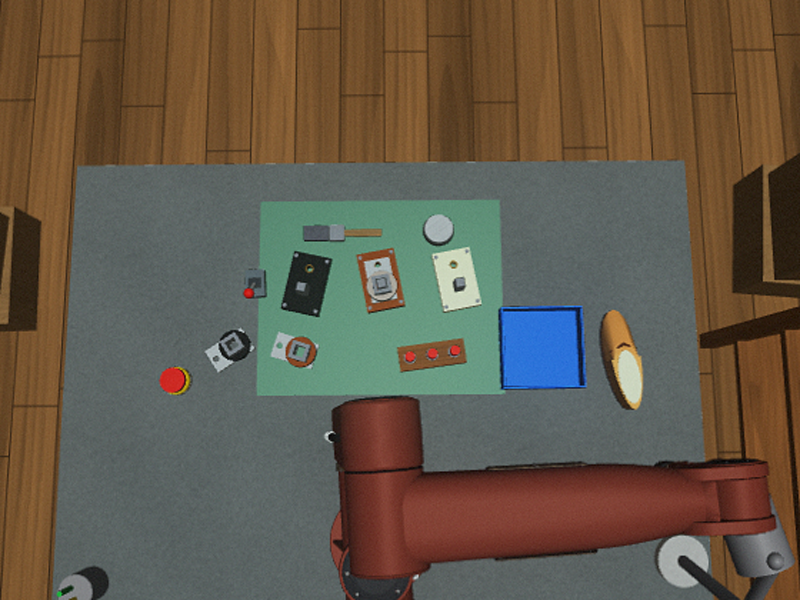

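View pics/side0.png

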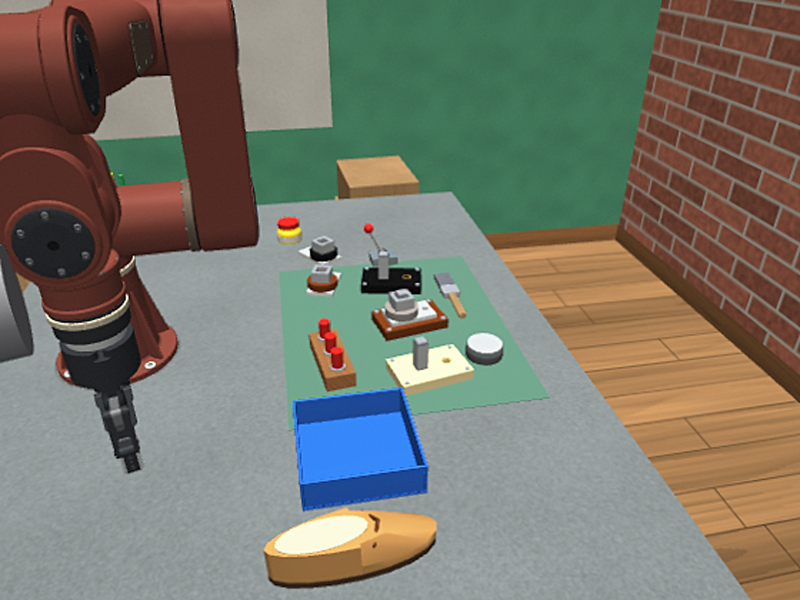

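Top view (800x600 px): black drum hub at (234,345) and brown drum hub at (299,352); there is no cream drum. Worn drum at (382,285), stations at (302,287), (382,285) and (460,283), pins at (410/432/455, ~353), bin at (542,347), lever ball at (249,293), jar at (175,380).

```bash
cat > h.py <<'E'
from rig import arm, imaging, eoat
import cv2,numpy as np
from scipy.spatial.transform import Rotation as R
def down(yaw):  # tool pointing down, tool x at yaw deg
    c,s=np.cos(np.radians(yaw)),np.sin(np.radians(yaw))
    return np.array([[c,s,0],[s,-c,0],[0,0,-1.]])
def ray(c,uv):
    K=c["intrinsics"];k=c["k1"]
    d=(np.array(uv,float)-K[:2,2])/[K[0,0],K[1,1]]
    u=d.copy()
    for _ in range(20): u=d/(1+k*(u@u))
    return np.append(u,1)
def unproj(c,uv,z):
    A,p=np.array(c["attitude"]),np.array(c["position"])
    d=A@ray(c,uv); return p+d*(z-p[2])/d[2]
def proj(c,P):
    q=np.array(c["attitude"]).T@(np.asarray(P)-c["position"]);u=q[:2]/q[2]
    return c["intrinsics"][:2,:2]@(u*(1+c["k1"]*(u@u)))+c["intrinsics"][:2,2]
def wrist():
    s=arm.get_state();c=imaging.read_camera("wrist");T=np.array(c["T_tool_cam"])
    E=np.array(s["ee_rot"]);c["attitude"]=E@T[:3,:3];c["position"]=np.array(s["tool_pos"])+E@T[:3,3];return c
E
python3 - <<'E'
from h import *
c=imaging.read_camera("top")
for n,u,v,z in [("arbBk",302,287,.09),("holBk",309,268,.024),("worn",382,285,.08),("holBr",379,264,.034),("arbCr",460,283,.09),("holCr",453,264,.024),("bin",542,347,.06),("p0",410,356,.076),("p1",432,353,.076),("p2",455,351,.076),("dBk",234,345,.056),("dBkh",215,358,.01),("dBr",299,352,.056),("dBrh",281,349,.01),("lev",249,293,.101),("blk",256,283,.025),("jar",175,380,.06),("tin",438,230,.03),("brush",343,233,.02)]:
    P=unproj(c,(u/800*560,v/800*560),z);print(n,P.round(3),round(np.hypot(*P[:2]),3))
E
```

```text
arbBk [0.607 0.185 0.09 ] 0.635
holBk [0.667 0.177 0.024] 0.69
worn [ 0.613 -0.009  0.08 ] 0.613
holBr [ 0.674 -0.001  0.034] 0.674
arbCr [ 0.614 -0.199  0.09 ] 0.646
holCr [ 0.675 -0.188  0.024] 0.701
bin [ 0.46  -0.398  0.06 ] 0.608
p0 [ 0.439 -0.076  0.076] 0.446
p1 [ 0.446 -0.129  0.076] 0.464
p2 [ 0.45  -0.185  0.076] 0.487
dBk [0.47  0.355 0.056] 0.589
dBkh [0.442 0.412 0.01 ] 0.604
dBr [0.452 0.195 0.056] 0.492
dBrh [0.464 0.246 0.01 ] 0.525
lev [0.592 0.312 0.101] 0.669
blk [0.63  0.31  0.025] 0.702
jar [0.385 0.495 0.06 ] 0.628
tin [ 0.762 -0.151  0.03 ] 0.777
brush [0.759 0.091 0.02 ] 0.764
```

Run:
```python
from h import *
for n,p,y in [("worn",(.613,-.009,.25),7.5),("sBk",(.607,.185,.25),-8),("dBk",(.47,.355,.22),116),("dBr",(.452,.195,.22),77),("pin",(.446,-.129,.24),7.5),("pinBk",(.446,-.129,.24),-8),("holeBr",(.674,0,.15),7.5),("holeBk",(.667,.177,.15),-8),("bin",(.46,-.398,.2),0),("lev",(.592,.312,.15),0),("levOn",(.7,.312,.15),0)]:
    for d in (0,180,-90,90):
        q=arm.ik(p,down(y+d)); print(n,y+d,None if q is None else np.round(q,0))
```

```text
worn 7.5 [-13.   9.  10.  92.   0. 159.]
worn 187.5 [-13.   9.  10.  92.   0. -21.]
worn -82.5 [ -13.    9.   10.   92.    0. -111.]
worn 97.5 [-13.   9.  10.  92.   0.  69.]
sBk -8 [   5.   12.   15.   92.    0. -167.]
sBk 172 [ 5. 12. 15. 92.  0. 13.]
sBk -98 [  5.  12.  15.  92.   0. -77.]
sBk 82 [  5.  12.  15.  92.   0. 103.]
dBk 116 [24.  4.  2. 88.  0. 88.]
dBk 296 [ 24.   4.   2.  88.   0. -92.]
dBk 26 [ 24.   4.   2.  88.   0. 178.]
dBk 206 [24.  4.  2. 88.  0. -2.]
dBr 77 [  8. -13. -14.  89.   0. 111.]
dBr 257 [  8. -13. -14.  89.   0. -69.]
dBr -13 [   8.  -13.  -14.   89.    0. -159.]
dBr 167 [  8. -13. -14.  89.   0.  21.]
pin 7.5 [-32. -18. -16.  92.   0. 140.]
pin 187.5 [-32. -18. -16.  92.   0. -40.]
pin -82.5 [ -32.  -18.  -16.   92.    0. -130.]
pin 97.5 [-32. -18. -16.  92.   0.  50.]
pinBk -8 [-32. -18. -16.  92.   0. 156.]
pinBk 172 [-32. -18. -16.  92.   0. -24.]
pinBk -98 [ -32.  -18.  -16.   92.    0. -114.]
pinBk 82 [-32. -18. -16.  92.   0.  66.]
holeBr 7.5 [-11.  19.  12.  83.   0. 161.]
holeBr 187.5 [-11.  19.  12.  83.   0. -19.]
holeBr -82.5 [ -11.   19.   12.   83.    0. -109.]
holeBr 97.5 [-11.  19.  12.  83.   0.  71.]
holeBk -8 [   4.   22.   15.   84.    0. -168.]
holeBk 172 [ 4. 22. 15. 84.  0. 12.]
holeBk -98 [  4.  22.  15.  84.   0. -78.]
holeBk 82 [  4.  22.  15.  84.   0. 102.]
bin 0 [-53.   7.   4.  86.   0. 127.]
bin 180 [-53.   7.   4.  86.   0. -53.]
bin -90 [ -53.    7.    4.   86.    0. -143.]
bin 90 [-53.   7.   4.  86.   0.  37.]
lev 0 [  17.   18.   11.   83.    0. -163.]
lev 180 [17. 18. 11. 83.  0. 17.]
lev -90 [ 17.  18.  11.  83.   0. -73.]
lev 90 [ 17.  18.  11.  83.   0. 107.]
levOn 0 [  14.   37.   35.   88.    0. -166.]
levOn 180 [14. 37. 35. 88.  0. 14.]
levOn -90 [ 14.  37.  35.  88.   0. -76.]
levOn 90 [ 14.  37.  35.  88.   0. 104.]
```

```bash
cat >> h.py <<'E'
def look(p,yaw,name=None,s=1,wh=(400,300)):
    """crop of wh px, enlarged s times, around image of target p; tool is 0.15 above p"""
    arm.move_ptp([p[0],p[1],p[2]+.15],down(yaw)); c=wrist(); np.save(f"cam_{name}.npy",c,allow_pickle=True)
    o=np.round(proj(c,p)-np.array(wh)/s/2).astype(int);h,w=int(wh[1]/s),int(wh[0]/s)
    im=cv2.copyMakeBorder(c["image"],300,300,300,300,cv2.BORDER_CONSTANT)[300+o[1]:300+o[1]+h,300+o[0]:300+o[0]+w,::-1]
    return cv2.resize(im,wh,interpolation=cv2.INTER_CUBIC),o
def px(name,o,s,uv,z):
    c=np.load(f"cam_{name}.npy",allow_pickle=True).item()
    return unproj(c,np.array(uv)/s+np.array(o)-.5+.5/s,z)
E
python3 - <<'E'
from h import *
L=[("worn",(.613,-.009,.08),187.5),("pins",(.445,-.13,.076),187.5),("sBk",(.607,.185,.09),172),("dBk",(.47,.355,.056),296)]
t=[]
arm.move_ptp([.3,-.5,.3],down(187.5))
for n,p,y in L:
    im,o=look(p,y,n);t.append(im);print(n,o,np.round(arm.get_state()["tool_pos"],4))
cv2.imwrite("pics/m1.png",np.vstack([np.hstack(t[:2]),np.hstack(t[2:])]));print(arm.get_state()["clock"])
E
```

```text
worn [85 44] [ 0.613  -0.01    0.2301]
pins [84 43] [ 0.4459 -0.1299  0.2263]
sBk [84 44] [0.6071 0.184  0.2401]
dBk [84 46] [0.4704 0.3546 0.2061]
8.625
```

View pics/m1.png

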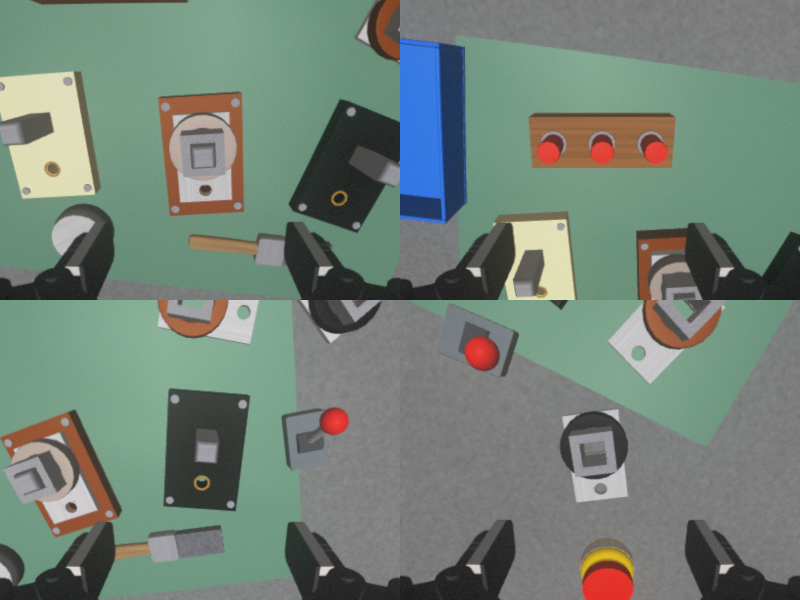

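```bash
cat >> h.py <<'E'
def crop(name,ctr,s,wh):
    c=np.load(f"cam_{name}.npy",allow_pickle=True).item();w,h=int(wh[0]/s),int(wh[1]/s)
    o=np.array(ctr)-[w//2,h//2];im=c["image"][o[1]:o[1]+h,o[0]:o[0]+w,::-1]
    return cv2.resize(im,(w*s,h*s),interpolation=cv2.INTER_CUBIC),o
E
python3 - <<'E'
from h import *
t=[]
for n,p in [("worn",(203,160)),("pins",(201,145)),("sBk",(207,160)),("dBk",(194,163))]:
    o0={"worn":(85,44),"pins":(84,43),"sBk":(84,44),"dBk":(84,46)}[n]
    im,o=crop(n,np.array(p)+o0,4,(400,300) if n!="pins" else (400,300));t.append(im);print(n,o)
cv2.imwrite("pics/m2.png",np.vstack([np.hstack(t[:2]),np.hstack(t[2:])]))
E
```

```text
worn [238 167]
pins [235 151]
sBk [241 167]
dBk [228 172]
```

View pics/m2.png

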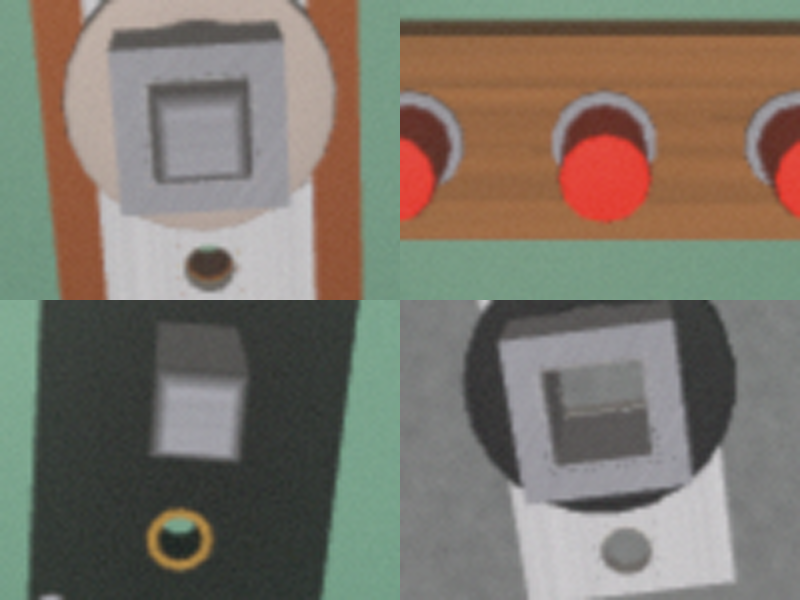

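Tiles at 4x: worn hub top corners at (109,49), (281,39), (289,205), (122,216) with its hole at (209,268). Middle pin top at (205,178). Black station hole at (180,240). Black drum hub corners at (100,41), (274,18), (291,185), (128,202).

```bash
cat >> h.py <<'E'
from scipy.optimize import least_squares
def fit(name,o,s,pts,guess,cam=None):
    """pts: list of ((u,v),(X,Y,Z)) model; fit x,y,yaw(deg) with model Z in world"""
    W=[(px(name,o,s,uv,m[2])[:2],np.array(m[:2])) for uv,m in pts]
    def f(v):
        a=np.radians(v[2]);M=np.array([[np.cos(a),-np.sin(a)],[np.sin(a),np.cos(a)]])
        return np.concatenate([v[:2]+M@m-w for w,m in W])
    r=least_squares(f,[guess[0],guess[1],guess[2]],x_scale=[.01,.01,1]);
    return r.x,np.round(r.fun*1000,1)
E
cat > a.py <<'E'
from h import *
H=.022
# image up = tool... hub corner order in image: UL,UR,LR,LL ; hole is downwards => +x down in image, +y right
C=lambda z:[(-H,-H,z),(-H,H,z),(H,H,z),(H,-H,z)]
def drum(name,o,uv,hole,zb,g): 
    return fit(name,o,4,list(zip(uv,C(zb+.056)))+[(hole,(.058,0,zb+.01))],g)
w=drum("worn",(238,167),[(109,49),(281,39),(289,205),(122,216)],(209,268),.024,(.613,-.009,7.5))
b=drum("dBk",(228,172),[(100,41),(274,18),(291,185),(128,202)],(227,250),0,(.47,.355,116))
print(w,b)
sgn=px("worn",(238,167),4,(300,100),.08)-px("worn",(238,167),4,(100,100),.08);print("img right",sgn)
print("pin",px("pins",(235,151),4,(205,178),.076), "rack L/R pins",px("pins",(235,151),4,(-5,180),.076))
print("sBk hole",px("sBk",(241,167),4,(180,240),.024),"plate corners",[px("sBk",(84,44),1,p,.024).round(4) for p in [(169,89),(250,95),(237,211),(164,205)]])
E
python3 a.py
```

```text
(array([ 6.17791480e-01, -5.56132998e-03,  1.10674473e+01]), array([ 0.2, -0.5, -0.1,  0.6, -0. ,  0.2, -0.2, -0.4,  0.2,  0.2])) (array([  0.474595  ,   0.36225565, 123.15500997]), array([ 0.3, -0.3, -0.1, -0.1, -0.4, -0.7,  0.3,  0.6, -0.1,  0.5]))
img right [-0.00658233  0.05007286  0.        ]
pin [ 0.44692851 -0.12800248  0.076     ] rack L/R pins [ 0.45441987 -0.18083421  0.076     ]
sBk hole [0.66840827 0.17822981 0.024     ] plate corners [array([0.5471, 0.1565, 0.024 ]), array([0.567 , 0.2495, 0.024 ]), array([0.7151, 0.2193, 0.024 ]), array([0.693 , 0.1247, 0.024 ])]
```

```bash
cat >> h.py <<'E'
def st(tag=""):
    s=arm.get_state();print(tag,"t%.1f"%s["clock"],"p",np.round(s["tool_pos"],4),"F",np.round(s["contact_force"],1),"T",np.round(s["torque"],2),"w%.4f"%s["width"],"g%.0f"%s["grasp_force"]);return s
E
python3 - <<'E'
from h import *
y=191.07;p=np.array([.6178,-.0056])
arm.move_ptp([*p,.16],down(y)); eoat.command_gripper(.085)
arm.move_l([*p,.056],.1); st("at")
eoat.command_gripper(.03,40); st("grip")
arm.move_l([*p,.07],.05);st("up")
arm.move_l([*p,.16],.1);st("up")
c=imaging.read_camera("side");cv2.imwrite("pics/s1.png",cv2.resize(c["image"][:,:,::-1],(800,600)))
E
```

```text
at t11.5 p [ 0.6184 -0.0057  0.0569] F [-0.1  1.3  1.3] T [-0.04 -0.03 -0.  ] w0.0848 g0
grip t11.9 p [ 0.6181 -0.0056  0.0565] F [-1.1  0.3  3.8] T [0.05 0.18 0.  ] w0.0432 g43
up t12.4 p [ 0.6177 -0.0056  0.0701] F [ 1.  -0.4 -3.4] T [0.01 0.05 0.02] w0.0428 g42
up t13.4 p [ 0.6173 -0.0055  0.1591] F [-1.3 -0.  -3.8] T [0.02 0.05 0.04] w0.0436 g42
```

View pics/s1.png

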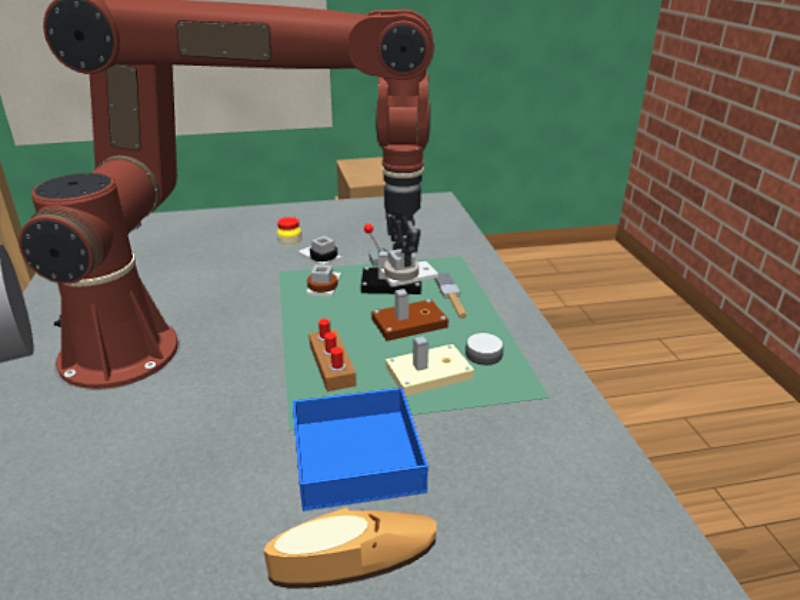

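Worn drum is lifted clear, with the brown arbor bare at (402,305). Now binning it, then looking at the brown station and the brown drum.

Run:
```python
from h import *
arm.move_ptp([.442,-.398,.18],down(180))
arm.move_l([.442,-.398,.043],.12); st("low")
eoat.command_gripper(.07); st("rel")
arm.move_l([.442,-.398,.2],.25)
t=[]
for n,p,y in [("sBr",(.6178,-.0056,.09),191),("dBr",(.455,.2,.056),257),("sBk",(.6117,.1902,.09),168)]:
    im,o=look(p,y,n);print(n,o)
    if n!="x": im,o=crop(n,o+[200,158],3,(400,450));print(o);t.append(im)
cv2.imwrite("pics/m3.png",np.hstack(t[:2]));cv2.imwrite("pics/m4.png",t[2]);st()
```

```text
low t16.4 p [ 0.4424 -0.3986  0.044 ] F [-0.4  0.  -2.8] T [ 0.02  0.03 -0.07] w0.0432 g42
rel t16.7 p [ 0.4422 -0.3983  0.0435] F [ 0.5  0.4 -0.6] T [ 0.02  0.04 -0.  ] w0.0698 g0
sBr [85 44]
[219 127]
dBr [85 45]
[219 128]
sBk [84 44]
[218 127]
 t21.6 p [0.6116 0.19   0.2401] F [-0.5 -0.4 -0.4] T [ 0.01 -0.01  0.01] w0.0704 g0
```

View pics/m3.png

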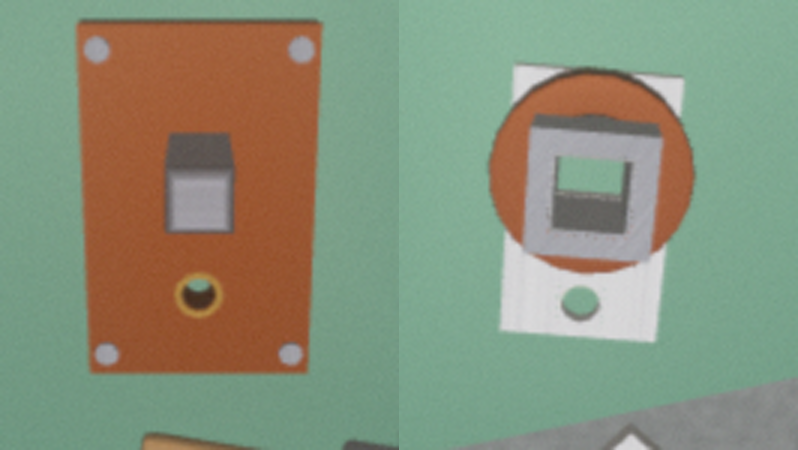

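View pics/m4.png

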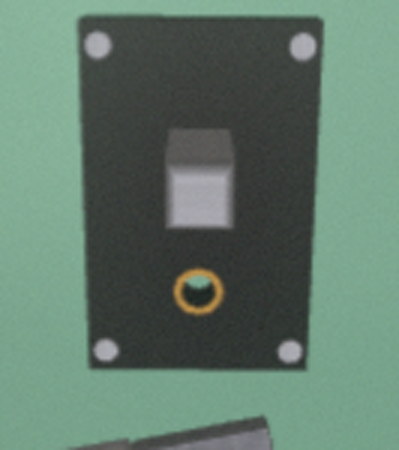

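Brown station: plate corners (78,22), (321,22), (307,373), (91,373) and hole (199,295). Brown drum hub corners (132,127), (263,138), (251,262), (125,249) and hole (181,303). Black station: plate corners (79,17), (322,17), (307,370), (90,369) and hole (199,291).

Run:
```python
from h import *
P=[(-.055,-.048,.024),(-.055,.048,.024),(.095,.048,.024),(.095,-.048,.024)]
H=.022;C=[(-H,-H,.056),(-H,H,.056),(H,H,.056),(H,-H,.056)]
A=[(.012,-.012,.084),(.012,.012,.084)]
def stn(n,o,pl,h,ar,g):
    r=fit(n,o,3,list(zip(pl,P))+[(h,(.058,0,.024))],g);print(n,r)
    print("  arbor",fit(n,o,3,list(zip(ar,A)),g)[0])
stn("sBr",(219,127),[(78,22),(321,22),(307,373),(91,373)],(199,295),[(164.5,233),(233.5,233)],(.6178,-.0056,11))
stn("sBk",(218,127),[(79,17),(322,17),(307,370),(90,369)],(199,291),[(166,228.5),(233.5,228.5)],(.6117,.19,-12))
print(fit("dBr",(219,128),3,list(zip([(132,127),(263,138),(251,262),(125,249)],C))+[((181,303),(.058,0,.01))],(.455,.2,77)))
```

```text
sBr (array([ 6.18113171e-01, -5.16650981e-03,  1.09684954e+01]), array([ 0.5, -0.7,  0.2,  0.8, -0.2,  0.4, -0.1, -0.4, -0.3, -0. ]))
  arbor [ 6.18173214e-01 -5.45802457e-03  1.09802283e+01]
sBk (array([  0.61094428,   0.19075858, -12.16772904]), array([ 0.1, -0.9,  0.8,  0.6, -0.3,  0.3, -0.3, -0.1, -0.3,  0.1]))
  arbor [  0.61107329   0.19068226 -11.91852335]
(array([ 0.45694736,  0.19715993, 71.93358957]), array([-0.1, -0.6, -0.7, -0.3,  0.1, -0. ,  0.7,  0.7,  0. ,  0.3]))
```

```bash
cat >> h.py <<'E'
def pick(x,y,yaw,zb=0.,f=60):
    eoat.command_gripper(.085);arm.move_ptp([x,y,zb+.13],down(yaw))
    arm.move_l([x,y,zb+.032],.12);st("at");eoat.command_gripper(.03,f);st("grip")
    arm.move_l([x,y,zb+.05],.08);arm.move_l([x,y,.17],.2);st("up")
def seat(x,y,yaw,z0,z1,step=.004,fmax=15,gain=.0001):
    """straight down from z0 to z1, yielding sideways to the contact force"""
    xy=np.array([x,y],float);z=z0;n=0;F0=np.array(arm.get_state()["contact_force"])
    while z>z1+1e-6:
        z=max(z-step,z1);arm.move_l([*xy,z],.04)
        F=np.array(arm.get_state()["contact_force"])-F0
        if np.linalg.norm(F[:2])>3: xy+=np.clip(gain*F[:2],-.0006,.0006)
        if abs(F[2])>4 or np.linalg.norm(F[:2])>4: print("  z%.3f"%z,F.round(1),(xy-[x,y]).round(4))
        if F[2]>fmax: print("stopped at",z);return False,xy
    return True,xy
E
python3 - <<'E'
from h import *
pick(.4569,.1972,251.9)
arm.move_ptp([.6182,-.0054,.15],down(191.))
arm.dwell(.3);st("above")
print(seat(.6182,-.0054,191,.130,.056));st("end")
c=wrist();cv2.imwrite("pics/w1.png",c["image"][:,:,::-1])
E
```

```text
at t24.2 p [0.4575 0.1973 0.0328] F [-0.7 -0.   0.4] T [-0.01  0.03  0.02] w0.0851 g0
grip t24.6 p [0.4574 0.1973 0.0327] F [-0.4 -1.2  6. ] T [-0.08  0.28  0.07] w0.0428 g63
up t25.8 p [0.4563 0.1971 0.1685] F [ 0.3 -0.1 -5.2] T [-0.04  0.06  0.05] w0.0426 g62
above t27.1 p [ 0.6181 -0.0045  0.1504] F [ 0.4  0.1 -4.5] T [0.04 0.05 0.  ] w0.0430 g62
  z0.056 [-4.2 -0.1  8.4] [-0.0008 -0.    ]
(True, array([ 0.61742148, -0.00544467]))
end t32.3 p [ 0.6181 -0.0055  0.0568] F [-3.8  0.   3.9] T [-0.05  0.86 -0.03] w0.0429 g63
```

View pics/w1.png

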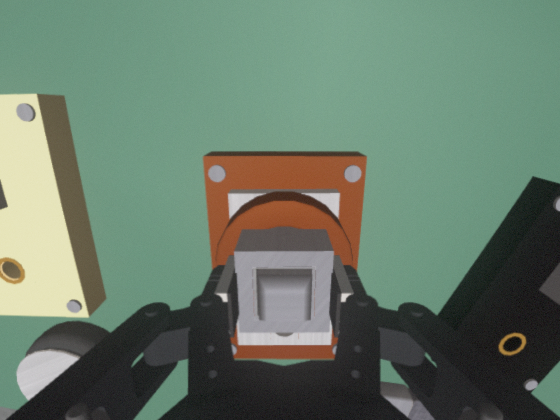

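Brown drum is on the arbor, seated flush (hub at about (285,280)). Releasing and re-looking at the black drum and the pins.

Run:
```python
from h import *
eoat.command_gripper(.075);arm.move_l([.6182,-.0054,.16],.25)
t=[]
for n,p,y in [("seatBr",(.6182,-.0054,.08),191),("dBk2",(.4746,.3623,.056),303.2)]:
    im,o=look(p,y,n);im,o=crop(n,o+[200,160],4,(400,600 if 0 else 480));t.append(im);print(n,o)
cv2.imwrite("pics/m5.png",np.hstack(t));st()
```

```text
seatBr [234 144]
dBk2 [234 146]
 t35.3 p [0.4751 0.3615 0.2057] F [-0.8 -0.8 -0.5] T [0.03 0.   0.02] w0.0746 g0
```

View pics/m5.png

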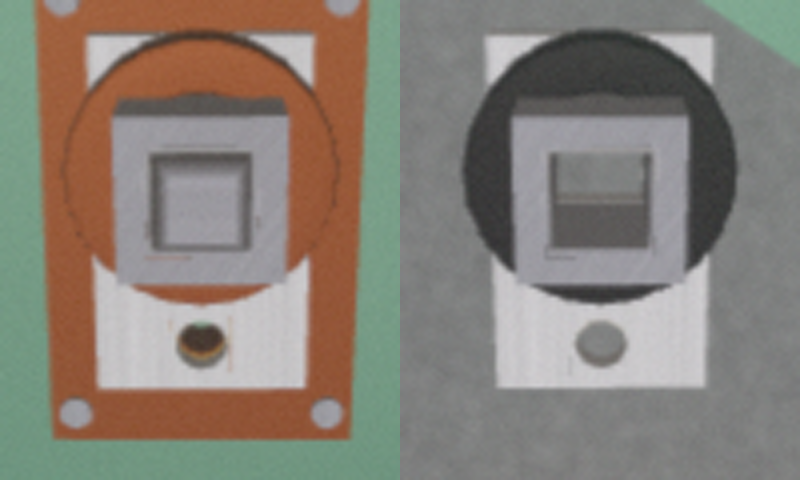

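Brown is seated with its hole over the station's at (202,343). The black drum is unmoved: hub corners (111,115), (290,115), (287,285), (117,285) and hole (201,343). Picking it now.

Run:
```python
from h import *
H=.022;C=[(-H,-H,.056),(-H,H,.056),(H,H,.056),(H,-H,.056)]
UV=[(111,115),(290,115),(287,285),(117,285)]
(x,y,a),r=fit("dBk2",(234,146),4,list(zip(UV,C))+[((201,343),(.058,0,.01))],(.4746,.3623,123.));print(x,y,a,r)
b,r=fit("seatBr",(234,144),4,[(uv,(m[0],m[1],m[2]+.024)) for uv,m in zip(UV,C)]+[((202,343),(.058,0,.034))],(.618,-.005,11.));print("seated br",b,r)
pick(x,y,a+180)
arm.move_ptp([.6110,.1907,.15],down(168.));arm.dwell(.3);st("above")
ok,xy=seat(.6110,.1907,168,.130,.056);print(ok,xy);st("end")
if ok:
    eoat.command_gripper(.075);arm.move_l([.6110,.1907,.16],.25)
    t=[]
    for n,p,yw in [("seatBk",(.6110,.1907,.08),168),("pins2",(.447,-.128,.076),191)]:
        im,o=look(p,yw,n);im,o=crop(n,o+[200,160 if n=="seatBk" else 145],4 if n=="seatBk" else 2,(400,480));t.append(im);print(n,o)
    cv2.imwrite("pics/m6.png",np.hstack(t));st()
```

```text
0.4746087205208976 0.3623283075522108 123.26028990451819 [-0.3  0.  -0.   0.1  0.4 -0.3  0.4 -0.2 -0.4  0.4]
seated br [ 6.18565201e-01 -5.44592693e-03  1.12903935e+01] [ 0.1  0.3  0.  -0.1 -0.5 -0.2 -0.4 -0.2  0.7  0.2]
at t36.9 p [0.4753 0.3627 0.0331] F [0.4 0.8 1. ] T [0.06 0.02 0.02] w0.0849 g0
grip t37.4 p [0.4751 0.3625 0.0327] F [0.2 0.  4.8] T [-0.11  0.17  0.03] w0.0430 g63
up t38.5 p [0.474  0.362  0.1684] F [-0.1 -0.5 -3.3] T [-0.01  0.01  0.01] w0.0423 g62
above t40.6 p [0.611  0.1909 0.1501] F [ 0.   0.2 -3.1] T [-0.04 -0.03 -0.03] w0.0427 g62
  z0.102 [-4.1  0.8 -0.6] [-0.0004  0.0001]
  z0.056 [-5.9 -0.   5. ] [-0.0013  0.0002]
True [0.60970923 0.19088715]
end t45.8 p [0.6104 0.1909 0.0567] F [-5.8  0.2  1.9] T [ 0.05  0.78 -0.07] w0.0428 g64
seatBk [234 144]
pins2 [183  69]
 t48.6 p [ 0.4473 -0.1274  0.2258] F [-0.2  0.9  0.1] T [ 0.08 -0.02  0.01] w0.0748 g0
```

```bash
ls pics
```

```text
m1.png
m2.png
m3.png
m4.png
m5.png
m6.png
s1.png
side0.png
top0.png
w1.png
```

View pics/m6.png

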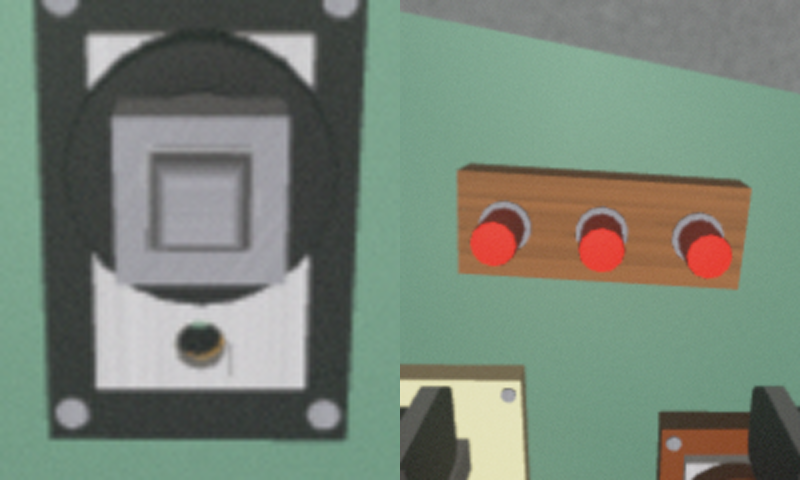

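Black is seated with its holes aligned at (201,345). Pin tops in the 2x tile are at (94,243), (202,250) and (309,256).

```bash
cat > pin.py <<'E'
from h import *
def pin(p,hx,hy,yaw,h0,gy=191):
    eoat.command_gripper(.042)
    arm.move_ptp([*p,.12],down(gy));arm.move_l([*p,.045],.1);st("at")
    eoat.command_gripper(.01,50);st("grip")
    arm.move_l([*p,.06],.08);arm.move_l([*p,.17],.2);st("up")
    arm.move_ptp([hx,hy,.17],down(yaw));arm.move_l([hx,hy,.09],.1);arm.dwell(.2);st("above")
    ok,xy=seat(hx,hy,yaw,.086,.044,step=.003,fmax=22);st("end %s"%ok)
    return ok
E
python3 - <<'E'
from pin import *
P=[px("pins2",(183,69),2,uv,.076)[:2] for uv in [(94,243),(202,250),(309,256)]];print(np.round(P,4))
a=np.radians(11.1);hx,hy=.6182+.058*np.cos(a),-.0054+.058*np.sin(a)
ok=pin(P[2],hx,hy,191,0)
c=wrist();cv2.imwrite("pics/w2.png",c["image"][:,:,::-1])
E
```

```text
[[ 0.4538 -0.1819]
 [ 0.4469 -0.1277]
 [ 0.4396 -0.0738]]
at t50.5 p [ 0.4401 -0.0741  0.0457] F [ 1.  -0.3 -0.1] T [ 0.02 -0.04 -0.02] w0.0418 g0
grip t50.8 p [ 0.4403 -0.0742  0.046 ] F [-1.  -0.4  6.1] T [0.07 0.17 0.01] w0.0227 g49
up t51.9 p [ 0.4392 -0.0736  0.1687] F [-0.2  0.2 -1.5] T [ 0.03  0.02 -0.  ] w0.0225 g49
above t54.0 p [0.6756 0.0057 0.0908] F [-0.3 -0.7 -0.1] T [-0.01 -0.01 -0.  ] w0.0226 g49
  z0.044 [-6.5  1.1 12.5] [-0.0006  0.0001]
end True t57.6 p [0.6756 0.0057 0.046 ] F [-6.8  0.4 12.3] T [0.09 1.18 0.  ] w0.0224 g51
```

View pics/w2.png

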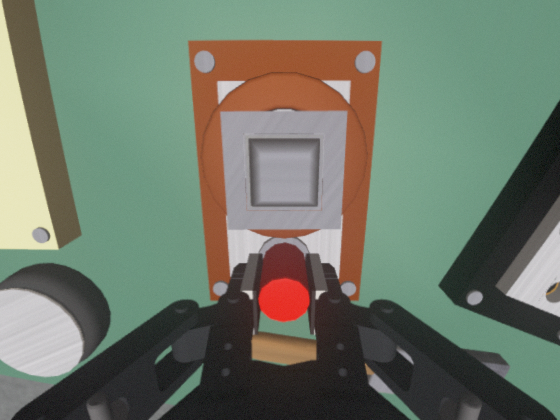

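Brown pin is home, with its collar on the plate at (285,245). Now the black pin, then the lever. I'll check with a picture before throwing it.

Run:
```python
from pin import *
eoat.command_gripper(.04);s=arm.get_state()["tool_pos"];arm.move_l([s[0],s[1],.17],.2)
a=np.radians(-12.);hx,hy=.6110+.058*np.cos(a),.1907+.058*np.sin(a)
ok=pin(np.array([.4538,-.1819]),hx,hy,168,0)
if ok:
    eoat.command_gripper(.04);arm.move_l([hx,hy,.17],.2)
    t=[]
    for n,p,y in [("fBk",(hx-.02,hy,.06),168),("fBr",(.655,.002,.06),191),("lev",(.60,.312,.09),180)]:
        im,o=look(p,y,n,1,(280,400));t.append(im[:, :266]);print(n,o)
    cv2.imwrite("pics/m7.png",np.hstack(t));
    c=imaging.read_camera("top");cv2.imwrite("pics/top2.png",cv2.resize(c["image"][100:300,100:450,::-1],(800,457),interpolation=cv2.INTER_CUBIC))
st()
```

```text
at t61.0 p [ 0.4542 -0.1821  0.0456] F [ 0.2 -0.7 -0.7] T [-0.01 -0.   -0.04] w0.0421 g0
grip t61.2 p [ 0.4544 -0.1824  0.046 ] F [-0.6 -0.   6.5] T [ 0.06  0.07 -0.03] w0.0224 g49
up t62.3 p [ 0.4534 -0.1816  0.1686] F [ 0.5 -0.  -1.4] T [-0.04 -0.02  0.01] w0.0226 g50
above t65.0 p [0.6682 0.1787 0.0909] F [-0.2  0.3 -1. ] T [ 0.03 -0.02 -0.05] w0.0226 g50
  z0.044 [-5.2 -2.5 11.9] [-0.0005 -0.0002]
end True t68.6 p [0.6682 0.1787 0.0461] F [-5.4 -2.1 10.9] T [-0.22  1.16  0.02] w0.0226 g51
fBk [143  -6]
fBr [143  -5]
lev [145  -6]
 t72.1 p [0.6005 0.3107 0.2397] F [ 0.8 -0.1  0.1] T [-0.01  0.   -0.03] w0.0400 g0
```

View pics/m7.png

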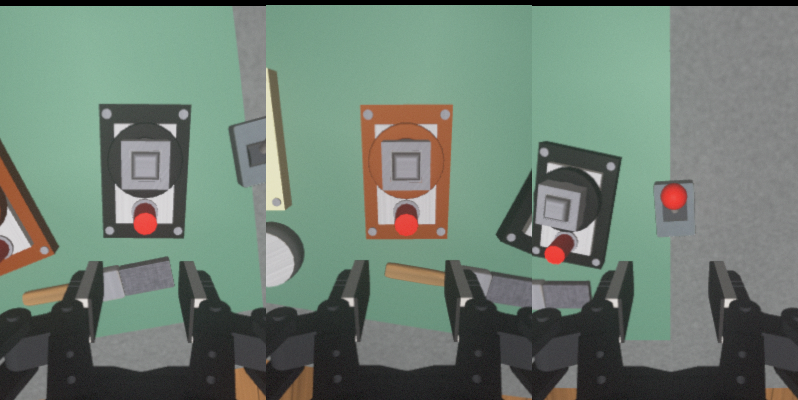

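View pics/top2.png

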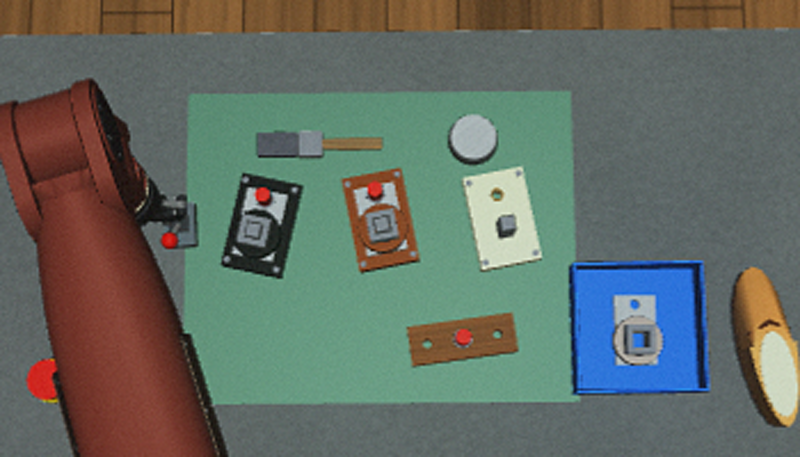

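Both drums are pinned, one spare pin is left in the rack, and the worn drum is in the bin. The lever ball is at (142,197) in its tile, with the block square to the image, so the throw is along world +x.

Run:
```python
from h import *
b=px("lev",(145,-6),1,(142,197),.101);print(b)
print([px("lev",(145,-6),1,p,.025).round(3) for p in [(122,182),(162,181),(163,235),(124,236)]])
eoat.command_gripper(0.0,20)
x,y=b[:2]
arm.move_ptp([x-.06,y,.17],down(180));arm.move_l([x-.06,y,.088],.1)
F0=np.array(arm.get_state()["contact_force"])
for d in np.arange(-.03,.0661,.006):
    arm.move_l([x+d,y,.088],.08);F=np.array(arm.get_state()["contact_force"])-F0
    print(round(d,3),F.round(1))
    if abs(F[0])>10: break
st()
arm.move_l([x-.01,y,.088],.15);arm.move_l([x-.04,y,.2],.2)
im,o=look((.63,y,.07),180,"lev2",1,(400,300));cv2.imwrite("pics/lev2.png",im);print(o);st()
```

```text
[0.59436591 0.31436615 0.101     ]
[array([0.596, 0.291, 0.025]), array([0.594, 0.339, 0.025]), array([0.665, 0.342, 0.025]), array([0.666, 0.292, 0.025])]
-0.03 [ 0.2 -0.   0.3]
-0.024 [ 0.4 -0.8 -1.1]
-0.018 [-0.1  0.1  0.4]
-0.012 [-0.3 -0.7 -0.1]
-0.006 [ 0.1 -0.3 -0.7]
-0.0 [ 0.4  0.2 -0.5]
0.006 [ 1.   0.1 -0.5]
0.012 [ 0.6  0.  -0.6]
0.018 [ 0.3  0.2 -0.6]
0.024 [ 0.2  0.4 -0.8]
0.03 [-0.5  0.6  0.5]
0.036 [ 0.1 -0.2 -0.6]
0.042 [ 0.8 -0.5 -0.9]
0.048 [ 0.2 -0.1  0.5]
0.054 [ 0.2 -0.2  0.5]
0.06 [-11.8   0.8   3.1]
 t78.3 p [0.6514 0.3149 0.0873] F [-12.2   1.    3.3] T [0.13 2.53 0.  ] w-0.0000 g6
[85 45]
 t80.1 p [0.6294 0.3141 0.2177] F [-0.8  0.6  0.1] T [-0.01  0.03 -0.03] w-0.0003 g0
```

View pics/lev2.png

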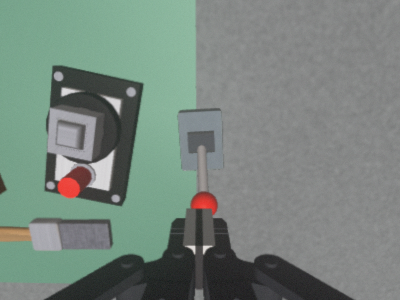

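The lever is over against its stop, ball at (204,205), and the gripper is clear above it.

```bash
python3 -c "
from h import *
b=px('lev2',(85,45),1,(204,205),.101);print(b)
print(arm.hand_in())"
```

```text
[0.67577249 0.31861874 0.101     ]
the job is handed in; nothing more can be done
None
```

I handed the job in at about 80 s on the robot's clock: the worn drum is in the bin, the black and brown drums are seated and pinned on their own stations, and the lever is fully on; there was no cream drum, so its station and the spare pin were left alone, and the judge's verdict was not shown.

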